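# Meter two or three filter cartridges out of a bin

### The job

Draw the full cartridge bin out from under the riser (its swinging handle is for carrying) and set it down level on the aluminium step, along it, with its open mouth over the tray, and let go. Then take it by the upright tab at its back, tilt it only until the cartridges begin to slide, and hold it about there, no steeper than needed, while two or three of the six slide into the tray; then lower it level onto the step again and let go, with the rest still in it. Do not touch the cartridges with the gripper, and do not move or topple anything else on the bench.

Things in the scene. Friction and masses are not known exactly. Their poses are not given: they have to be found in the camera images.
- bin: Grey plastic bin, 184 mm long, 77 wide, open on top and at its front end (mouth). Walls 40 mm high, 4 mm thick (rear 6), floor 3 mm. About 0.5 kg full. Origin: underside, 90 mm behind the mouth's edge; x along it out of the mouth, z up. Ears on the side walls (x = -10 mm, 85 mm high) carry the swinging handle, pivot 75 mm up. Starts on the table, rear end under the riser.
- bin_tab (a point): Grip point on the upright tab at the bin's back: flat plate, part of the bin, 10 mm thick along the bin's x, 36 mm wide along y, from 38 to 90 mm above the underside. The point is 70 mm above the underside, at bin x = -89 mm; axes as the bin's. Pinch from above, fingers closing along the bin's x. At the start the riser covers it.
- bin_mouth (a point): Middle of the floor's edge at the open mouth, on top of the 3 mm floor, at bin x = +90 mm; axes as the bin's. There is no rim there: cartridges slide straight off.
- bail (a joint): Angle of the U-shaped steel handle about the bin's y axis through its pivot (bin x = -10, z = 75 mm). 0: upright; positive: leaning towards the mouth; up to 1.2 rad either way. Light friction keeps it where it is left, but the bin cannot be tilted by it: hung from it, the bin hangs nearly level.
- bail_grip (a point): Middle of the handle's cross bar, 75 mm from the pivot (150 mm above the bin's underside when upright). The bar is 89 mm long along the bin's y, 12 mm thick along x, 14 mm high. Axes as the handle's own (the bin's when upright). Pinch it from above, fingers closing along the bin's x.
- cart1: Cartridge 1 of six alike, counted from the mouth: smooth white block, steel bands near both ends, 60 (y) x 26 (x) x 22 mm, 35 g. Origin: middle of its underside. They lie crosswise in a row on the bin's floor, number 1 about 14 mm behind the mouth's edge. Friction varies: they start to slide at about 14 to 22 degrees of tilt, almost together, and stop once the bin is lowered some 5 degrees.
- cart2: Cartridge 2 of six alike, counted from the mouth: smooth white block, steel bands near both ends, 60 (y) x 26 (x) x 22 mm, 35 g. Origin: middle of its underside. They lie crosswise in a row on the bin's floor, number 1 about 14 mm behind the mouth's edge. Friction varies: they start to slide at about 14 to 22 degrees of tilt, almost together, and stop once the bin is lowered some 5 degrees.
- cart3: Cartridge 3 of six alike, counted from the mouth: smooth white block, steel bands near both ends, 60 (y) x 26 (x) x 22 mm, 35 g. Origin: middle of its underside. They lie crosswise in a row on the bin's floor, number 1 about 14 mm behind the mouth's edge. Friction varies: they start to slide at about 14 to 22 degrees of tilt, almost together, and stop once the bin is lowered some 5 degrees.
- cart4: Cartridge 4 of six alike, counted from the mouth: smooth white block, steel bands near both ends, 60 (y) x 26 (x) x 22 mm, 35 g. Origin: middle of its underside. They lie crosswise in a row on the bin's floor, number 1 about 14 mm behind the mouth's edge. Friction varies: they start to slide at about 14 to 22 degrees of tilt, almost together, and stop once the bin is lowered some 5 degrees.
- cart5: Cartridge 5 of six alike, counted from the mouth: smooth white block, steel bands near both ends, 60 (y) x 26 (x) x 22 mm, 35 g. Origin: middle of its underside. They lie crosswise in a row on the bin's floor, number 1 about 14 mm behind the mouth's edge. Friction varies: they start to slide at about 14 to 22 degrees of tilt, almost together, and stop once the bin is lowered some 5 degrees.
- cart6: Cartridge 6 of six alike, counted from the mouth: smooth white block, steel bands near both ends, 60 (y) x 26 (x) x 22 mm, 35 g. Origin: middle of its underside. They lie crosswise in a row on the bin's floor, number 1 about 14 mm behind the mouth's edge. Friction varies: they start to slide at about 14 to 22 degrees of tilt, almost together, and stop once the bin is lowered some 5 degrees.
- station: Fixed aluminium step with a steel tray before it. Origin: on the table under the step's middle; x = pouring direction, step to tray, z up. Step: x = -80 to +78 mm, 100 mm wide, 55 mm high, flat top. Tray: 120 mm wide, x = 84 to 248 mm; near wall 34 mm high, from it a slope down to x = 154 mm, floor 3 mm up; side walls 40, far wall 45 mm high.
- step_top (a point): Where the bin's origin belongs: middle of the step's top, 55 mm above the table, axes as the station's. With the bin there, x axes alike, its mouth stands 12 mm beyond the step's front edge, over the tray's near end.
- tray_floor (a point): Middle of the flat part of the tray's floor.
- riser: Fixed low white riser, 300 mm wide. Origin: on the table about under the parked bin's origin; x points out of it (as the parked bin's mouth), z up. Top board x = -292 to -72 mm, underside 115, top 127 mm above the table; legs at y = +-142 mm; module on top (197 mm high) behind x = -165 mm. The bin's tab (90 mm high) is under the board: draw the bin forward before lifting.
- bottle_tall: Bystander: amber bottle, 68 mm across, 170 mm high, origin at its underside.
- bottle_short: Bystander: clear bottle, 72 mm across, 130 mm high, origin at its underside.
- jar: Bystander: amber jar, 62 mm across, 80 mm high, origin at its underside.
- beaker: Bystander: open clear beaker, 68 mm across, 90 mm high, origin at its underside.
- spanner: Bystander: steel spanner lying flat, 150 mm long along its x.
- spare_box: Bystander: empty open grey box without handle, 130 x 85 x 45 mm, origin at its underside.
- vial_rack: Fixed bystander: low white vial rack, 70 (x) x 130 (y) x 47 mm high, origin at its underside.
Not all that is in view belongs to the job. What is shaped like the bin but yellow is not meant.

How it is judged:
By the outcome, as a careful person would: the job done as asked, in the order asked, and still so for the second after the job is handed in, with the robot touching nothing.
It also fails if it takes over 67 s, if anything falls off the work surface, if the arm or the gripper's body presses on something with over 40 N, if the wrist force passes 120 N, or if a joint passes its speed limit or range.

### The arm

A 6-joint arm with a two-finger parallel gripper is mounted at the origin on the work surface. World frame = base frame: x ahead of the robot, y to its left, z up, the work surface at z = 0. Lengths are in m, angles in degrees, forces in N, time in s.
With the tool pointing down it reaches from about 0.35 to 0.875 m from the base axis. Payload 4.2 kg.
Tool frame: the origin (TCP) lies midway between the tips of the shut fingers; the grasp point (between the pads) lies 19 mm behind it; y points along the fingers, z is the direction in which the jaws open and shut, and the axes are right-handed (so a half turn about y gives the same grasp; the last joint's range is limited). The gripper opens to 87 mm and grips with 3 to 60 N. Pads are 19 mm wide; open, the fingers measure 117 mm over their backs; the gripper's body (75 mm by 190 mm) begins 51 mm behind the grasp point.
Start: joints at [14.817, 22.042, 0.453, 0, -68.411, -14.817], TCP at [0.625, 0, 0.223] pointing down, gripper open.
Joint ranges: [-179.83, 179.83], [-69.29, 118.12], [-61.27, 80.66], [-181.25, 117.63], [-171.15, -9.14], [-177.46, 177.46]. Speed limits (degrees/s): [159.86, 159.86, 180, 180, 180, 180].

### API

Orientations are given as [roll, pitch, yaw] about the fixed x, y, z axes, in that order (R = Rz(yaw) Ry(pitch) Rx(roll)).
In Python, from workcell import env gives the robot as it stands. The module is installed in compiled form; this text tells all that it offers. Calls block until the motion is done:
- env.goto(position, orientation): joint-space move of the TCP to a pose.
- env.move_straight(position, rotation=None, rate=0.15, force_limit=None): straight line of the TCP; rotation=None keeps the orientation; rate is the mean speed in m/s. With force_limit (N) it stops when the force on the tool has changed by that much, and returns True; else False.
- env.set_joints(angles): joint-space move.
- env.gripper_to(opening, grasp_force=None): opening from 0.0 (shut) to 1.0 (fully open); grasp_force is the grip in N (None keeps the last); returns when the fingers have stopped.
- env.dwell(seconds).
- env.inverse_kinematics(position, orientation): joint angles nearest the present ones, or None.
- env.read_state(): the state.
- env.grab_frame(name): name is "scene" or "side" or "wrist"; returns a dict with "image" (384x512x3 uint8, blue, green, red), "fx", "fy", "cx", "cy" (pixels), "position" and "orientation" of the camera in the world. Camera axes: x right, y up, looking along -z (the intrinsics and any distortion apply to the point x, -y, -z); pixel columns grow to the right and rows downward; lengths in m; the calibration is good to about 2 mm. A picture is of the moment at which its call begins. There is no depth.
A pose or a line that the arm cannot do raises env.Unreachable and nothing moves.
- env.close_job(): hands the job in, once; it reports no verdict.
Trained networks look in a picture, given as the dict that the camera call returned (one of the last four; its "shot" number tells which), for a name from the list of things; names that differ only in an ending like _2 or _b are one class to them, and where a whole thing is asked for, a point or a joint stands for the part that bears it (a point fixed in the world has none). Each returns a list of dicts, best first, with "score" (0 to 1); they miss things now and then, are a little off and sometimes report something else, mostly with a low value. They report only what shows in the picture. A call takes as long as a camera call. They do not tell look-alikes from the thing itself.
- env.search_frame(picture, thing): "xyz" ([x, y, z] in m, in world coordinates, good to about 4 mm: the middle of the surface that is visible of it).
- env.trace(picture, thing): "mask" (384x512 bool, what is visible of it).
The state is a dict: "clock": time; "joint_positions": joint angles; "qvel": joint speeds; "joint_torque": joint torques, N m; "position": TCP position; "tool_rot": TCP orientation; "force": force on the tool from outside, world axes, zero at the start; "wrist_torque": the same for the moment, N m; "opening": opening from 0.0 (shut) to 1.0 (fully open).
Only numpy, scipy, OpenCV 4.12 (cv2) and the standard library are available. Lean on these libraries where they do the work, as an engineer would, in place of code of your own. Each camera call takes 0.05 s, during which the arm holds its last target.

## Working session

There is one attempt and no reset: what is moved stays moved. The work goes in short steps, each a Python script; the robot and the scene stay as the last script left them, time stands still between calls to the robot, and variables do not carry over. Pictures are saved under pics/ and viewed, and the job is handed in when it is done.

```bash
mkdir -p pics; cat > h.py <<'E'
from workcell import env
import numpy as np, cv2
from scipy.spatial.transform import Rotation as R
def save(f,n,crop=None,s=1):
    im=f["image"]
    if crop: a,b,c,d=crop; im=im[b:d,a:c]
    im=cv2.resize(im,None,fx=s,fy=s,interpolation=cv2.INTER_CUBIC)
    cv2.imwrite("pics/"+n,im)
def camR(f):
    o=np.array(f["orientation"],float)
    return R.from_euler('xyz',o,degrees=True).as_matrix() if o.size==3 else (R.from_matrix(o).as_matrix() if o.shape==(3,3) else R.from_quat(o).as_matrix())
def proj(f,p):
    q=camR(f).T@(np.atleast_2d(p)-np.array(f["position"])).T
    return np.c_[f["cx"]+f["fx"]*q[0]/-q[2], f["cy"]+f["fy"]*-q[1]/-q[2]]
def unproj(f,px,z):
    px=np.atleast_2d(px)
    d=np.c_[(px[:,0]-f["cx"])/f["fx"],-(px[:,1]-f["cy"])/f["fy"],-np.ones(len(px))]@camR(f).T
    o=np.array(f["position"]); t=(z-o[2])/d[:,2]
    return o+d*t[:,None]
E
python3 - <<'E'
from h import *
for n in ["scene","side","wrist"]:
    f=env.grab_frame(n); save(f,n+"0.png",s=1.5)
    print({k:v for k,v in f.items() if k!="image"})
    for t in ["bin","bin_tab","bin_mouth","bail_grip","cart1","station","step_top","tray_floor","riser"]:
        try: print(n,t,[(np.round(r["xyz"],3).tolist(),round(r["score"],2)) for r in env.search_frame(f,t)[:4]])
        except Exception as e: print(t,e)
print(env.read_state())
E
```

```text
{'fx': 392.42356395473223, 'fy': 392.42356395473223, 'cx': 258.7398194235515, 'cy': 188.73246195587748, 'position': array([1.0219041 , 0.54915055, 1.1607847 ]), 'orientation': array([ 35.1863666 ,  -0.55154971, 137.89559009]), 'shot': 1}
scene bin [([0.514, -0.354, 0.038], 0.65), ([0.338, 0.184, 0.016], 0.56)]
scene bin_tab [([0.335, 0.176, 0.017], 0.79), ([0.516, -0.352, 0.041], 0.69)]
scene bin_mouth [([0.336, 0.182, 0.016], 0.92), ([0.513, -0.356, 0.042], 0.8), ([0.548, 0.166, 0.035], 0.46)]
scene bail_grip [([0.33, 0.184, 0.154], 0.64), ([0.509, -0.331, 0.153], 0.57)]
scene cart1 [([0.486, -0.345, 0.026], 0.56), ([0.476, -0.372, 0.025], 0.44), ([0.477, -0.4, 0.022], 0.41)]
scene station [([0.547, 0.164, 0.029], 0.68), ([0.49, -0.346, 0.02], 0.64)]
scene step_top [([0.55, 0.163, 0.03], 0.79), ([0.485, -0.343, 0.023], 0.56)]
scene tray_floor [([0.55, 0.17, 0.034], 0.78)]
scene riser [([0.543, -0.489, 0.15], 0.59), ([0.55, 0.164, 0.033], 0.38)]
{'fx': 398.7402751126878, 'fy': 398.7402751126878, 'cx': 263.17990439850036, 'cy': 191.68072725956483, 'position': array([ 0.16963286, -0.75
[... 1313 characters left out ...]
.6)]
wrist riser []
{'clock': 1.5, 'joint_positions': array([ 1.48174911e+01,  2.20405637e+01,  4.54068338e-01, -4.59431467e-04,
       -6.84106459e+01, -1.48173589e+01]), 'qvel': array([ 0.04721468, -0.00704597,  0.1151583 ,  0.02213189, -0.02012561,
        0.04813784]), 'joint_torque': array([ 5.47367035e-04, -3.90460396e+01,  1.87619340e+01,  4.22451407e+00,
        1.54732709e-02, -1.25825784e-05]), 'position': array([6.24990939e-01, 3.93352204e-05, 2.22570525e-01]), 'tool_rot': array([-9.00026544e+01, -1.14409092e-03,  8.99999632e+01]), 'force': array([-0.14667057, -0.84925833, -0.34387774]), 'wrist_torque': array([-0.02972028,  0.00955961,  0.01982762]), 'opening': 1.0008545665796522}
```

View pics/scene0.png

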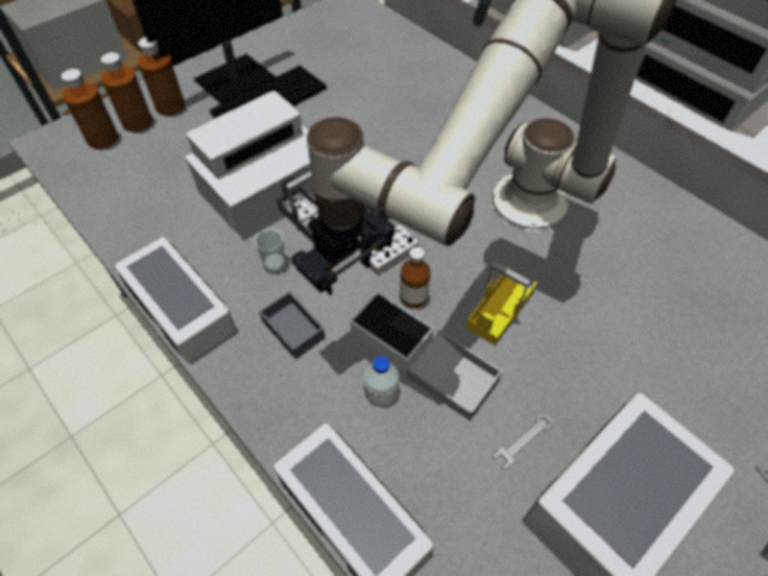

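View pics/side0.png

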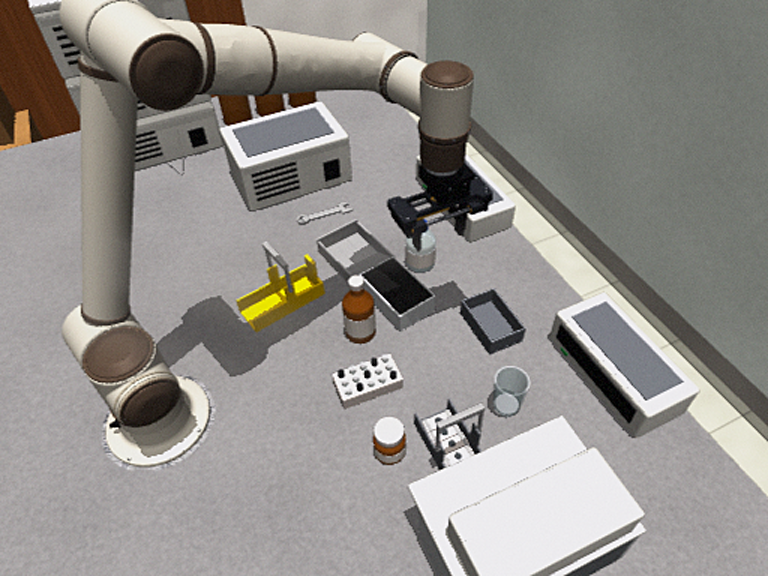

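View pics/wrist0.png

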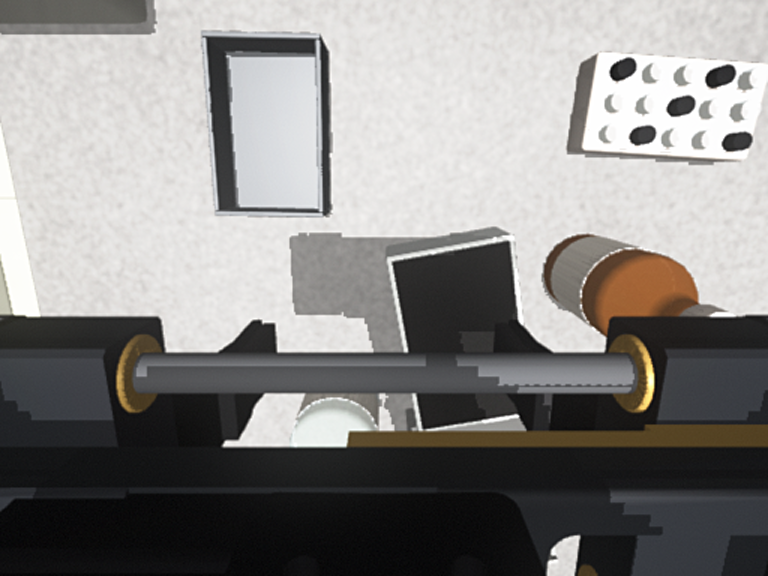

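The grey bin with white cartridges is at side (300,290), with its rear under the white riser. The yellow one at side (187,195) is the decoy. Next I'll enlarge both areas.

```bash
python3 - <<'E'
from h import *
f=env.grab_frame("side"); save(f,"side1a.png",(205,225,405,375),4); save(f,"side1b.png",(200,135,370,260),4.5)
for t in ["bin","cart1","bail_grip","jar","beaker","vial_rack","bottle_tall","bottle_short","spare_box","spanner","riser"]:
    print(t,[(np.round(r["xyz"],3).tolist(),round(r["score"],2)) for r in env.search_frame(f,t)[:6]])
f=env.grab_frame("scene"); save(f,"scene1a.png",(150,90,350,240),4)
for t in ["jar","beaker","vial_rack","bottle_tall","bottle_short"]:
    print(t,[(np.round(r["xyz"],3).tolist(),round(r["score"],2)) for r in env.search_frame(f,t)[:6]])
save(f,"scene1b.png",(200,160,360,280),5)
E
```

```text
bin [([0.328, 0.191, 0.024], 0.76), ([0.487, -0.331, 0.05], 0.68)]
cart1 [([0.485, -0.331, 0.046], 0.62), ([0.486, -0.342, 0.025], 0.45), ([0.49, -0.293, 0.024], 0.43), ([0.496, -0.315, 0.02], 0.42)]
bail_grip [([0.483, -0.336, 0.152], 0.72), ([0.334, 0.164, 0.147], 0.58), ([0.448, -0.002, 0.097], 0.38)]
jar [([0.379, -0.282, 0.072], 0.57)]
beaker [([0.635, -0.282, 0.063], 0.96), ([0.375, -0.282, 0.074], 0.7), ([0.545, 0.118, 0.042], 0.34)]
vial_rack [([0.404, -0.126, 0.038], 0.85), ([0.655, 0.126, 0.061], 0.53), ([0.485, -0.334, 0.047], 0.52)]
bottle_tall [([0.447, -0.002, 0.098], 0.63), ([0.497, -0.312, 0.022], 0.55)]
bottle_short [([0.659, 0.122, 0.061], 0.74), ([0.486, -0.345, 0.022], 0.17)]
spare_box [([0.722, -0.098, 0.019], 0.89), ([0.545, 0.113, 0.038], 0.28)]
spanner [([0.527, 0.421, 0.01], 0.62)]
riser [([0.49, -0.523, 0.196], 0.97)]
jar [([0.55, 0.162, 0.034], 0.58)]
beaker [([0.714, -0.105, 0.011], 0.69), ([0.635, -0.273, 0.064], 0.58)]
vial_rack [([0.406, -0.093, 0.037], 0.67)]
bottle_tall []
bottle_short [([0.677, 0.166, 0.087], 0.62), ([0.714, -0.105, 0.008], 0.29)]
```

View pics/side1a.png

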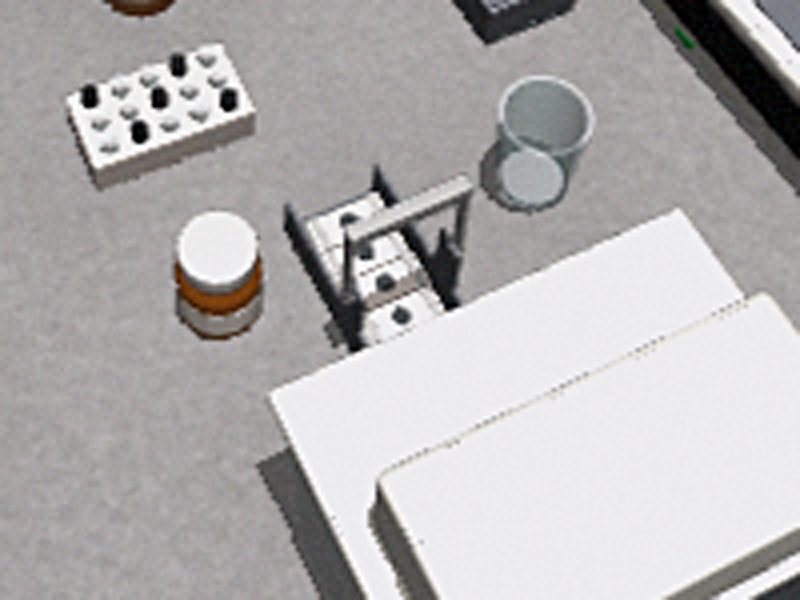

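View pics/side1b.png

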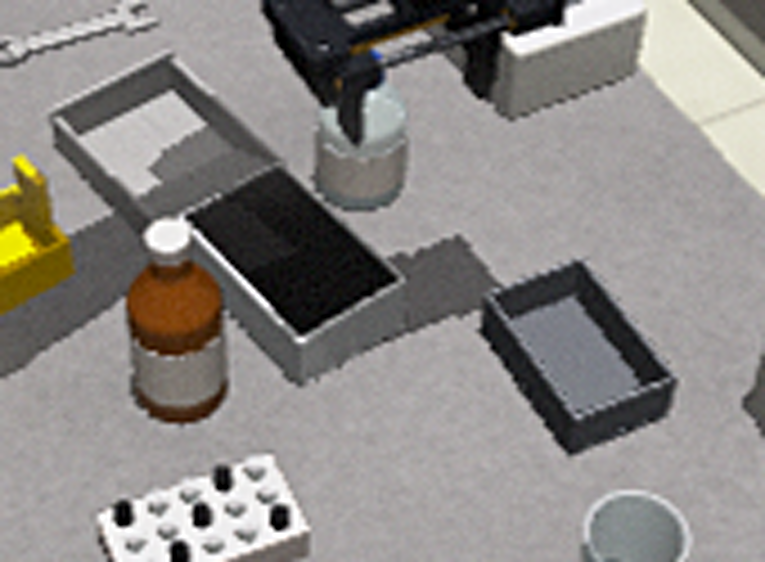

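View pics/scene1b.png

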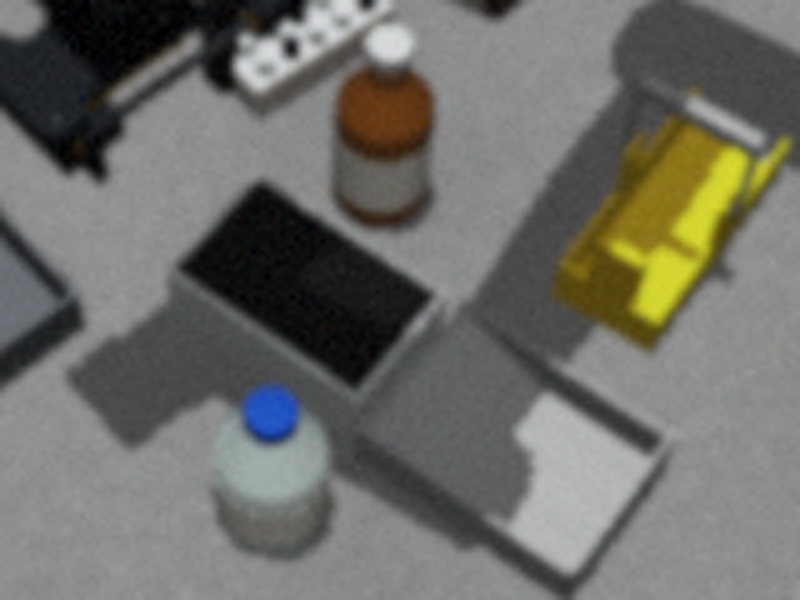

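```bash
cat > fit.py <<'E'
from h import *
from scipy.optimize import least_squares
def fitpose(obs,x0):  # obs: (frame,px,py,localxyz)
    def res(v):
        c,s=np.cos(v[2]),np.sin(v[2]); out=[]
        for f,u,w,l in obs:
            p=[v[0]+c*l[0]-s*l[1],v[1]+s*l[0]+c*l[1],l[2]]
            out.append((proj(f,p)[0]-[u,w]))
        return np.concatenate(out)
    r=least_squares(res,x0,loss='soft_l1')
    return r.x,r.fun.reshape(-1,2)
E
python3 - <<'E'
from fit import *
S=env.grab_frame("side");C=env.grab_frame("scene")
a=lambda x,y:(200+x/4.5,135+y/4.5)
b=lambda x,y:(200+x/5,160+y/5)
c=lambda x,y:(205+x/4,225+y/4)
obs=[(S,*a(300,338),(-.08,.05,.055)),(S,*a(405,283),(-.08,-.05,.055)),(S,*a(52,120),(.248,.06,.045)),(S,*a(172,55),(.248,-.06,.045)),
(C,*b(262,180),(-.08,.05,.055)),(C,*b(178,268),(-.08,-.05,.055)),(C,*b(358,388),(.078,-.05,.055)),(C,*b(440,295),(.078,.05,.055)),
(C,*b(670,445),(.248,.06,.045)),(C,*b(570,592),(.248,-.06,.045))]
v,r=fitpose(obs,[.57,.04,1.57]); print("station",v[:2],np.degrees(v[2]));print(r.round(1).tolist())
obs=[(S,*c(272,398),(-.072,.15,.127)),(S,*c(680,210),(-.072,-.15,.127))]
v,r=fitpose(obs,[.49,-.36,1.57]); print("riser",v[:2],np.degrees(v[2]),r.round(1).tolist())
obs=[(S,*c(288,207),(.09,.0365,.04)),(S,*c(378,168),(.09,-.0365,.04))]
v,r=fitpose(obs,[.49,-.36,1.57]); print("bin",v[:2],np.degrees(v[2]),r.round(1).tolist())
p=unproj(S,[c(350,235),c(468,183)],.155);print("bail",p, p.mean(0))
v=np.array([.0,0]);
for n,px,z in [("jar",c(218,240),.08),("beaker rim",c(545,117),.09)]: print(n,unproj(S,[px],z))
print("rack",unproj(S,[c(67,100),c(100,170),c(222,42),c(255,115)],.047))
save(C,"scene2.png",(150,80,300,190),5)
w=env.grab_frame("wrist")
ws=[w]
E
```

```text
station [0.56087476 0.06685705] 99.43413993685995
[[-1.1, 0.9], [-0.1, -0.7], [-0.3, -3.2], [0.2, -1.7], [-0.5, -1.6], [-2.9, 0.3], [-0.8, 3.1], [1.4, 0.4], [0.7, -0.9], [-0.5, -2.2]]
riser [ 0.50774407 -0.32743691] 88.73907857827817 [[-0.5, 0.2], [0.5, -0.4]]
bin [ 0.4856809 -0.3323248] 88.9946875896197 [[0.1, -0.1], [-0.1, 0.1]]
bail [[ 0.44430224 -0.3346576   0.155     ]
 [ 0.530224   -0.33631265  0.155     ]] [ 0.48726312 -0.33548513  0.155     ]
jar [[ 0.38512103 -0.26275955  0.08      ]]
beaker rim [[ 0.63345308 -0.28536627  0.09      ]]
rack [[ 0.34203927 -0.08958052  0.047     ]
 [ 0.34042836 -0.15660559  0.047     ]
 [ 0.46975265 -0.09451907  0.047     ]
 [ 0.46244812 -0.16553524  0.047     ]]
```

View pics/scene2.png

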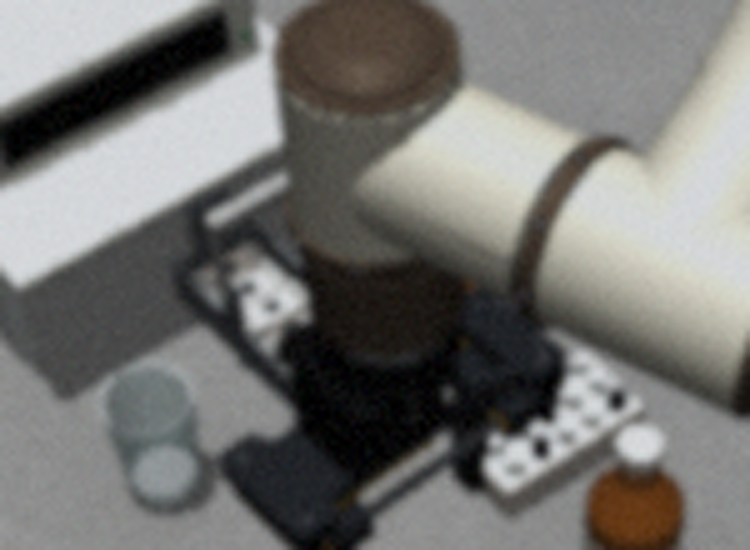

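```bash
python3 - <<'E'
from h import *
for yaw in (-1,179):
  for p,y in [((.487,-.335,.30),yaw),((.487,-.335,.131),yaw),((.56,.06,.3),yaw+10.4),((.575,-.02,.18),yaw+10.4)]:
    q=env.inverse_kinematics(p,[-90,0,y]); print(yaw,p,None if q is None else np.round(q,1))
  # tilt: rotate about bin y by +20 deg (mouth down)
  th=np.radians(99.4); ax=np.array([-np.sin(th),np.cos(th),0])
  Rt=R.from_rotvec(ax*np.radians(22))*R.from_euler('xyz',[-90,0,yaw+10.4],degrees=True)
  q=env.inverse_kinematics((.575,-.02,.26),Rt.as_euler('xyz',degrees=True)); print(Rt.as_euler('xyz',degrees=True),None if q is None else np.round(q,1))
print(env.read_state()["clock"])
E
```

```text
-1 (0.487, -0.335, 0.3) [-18.8  16.3   3.1  -0.  -76.8 -72.2]
-1 (0.487, -0.335, 0.131) [-18.8  23.3 -11.7  -0.  -55.  -72.2]
-1 (0.56, 0.06, 0.3) [  22.6   13.4   -0.8   -0.   -75.8 -103.2]
-1 (0.575, -0.02, 0.18) [ 14.1  19.2 -10.3  -0.  -60.5 -94.7]
[-112.     0.     9.4] [  24.6   15.4  -15.3   23.1  -67.2 -115.8]
179 (0.487, -0.335, 0.3) [-18.8  16.3   3.1   0.  -76.8 107.8]
179 (0.487, -0.335, 0.131) [-18.8  23.3 -11.7   0.  -55.  107.8]
179 (0.56, 0.06, 0.3) [ 22.6  13.4  -0.8   0.  -75.8  76.8]
179 (0.575, -0.02, 0.18) [ 14.1  19.2 -10.3   0.  -60.5  85.3]
[-6.80000000e+01  1.27222187e-14 -1.70600000e+02] [ 24.6  15.4 -15.3  23.1 -67.2  64.2]
2.55
```

```bash
python3 - <<'E'
from h import *
env.goto([.487,-.335,.27],[-90,0,-1])
w=env.grab_frame("wrist"); save(w,"w3.png",s=1.5); np.save("w3.npy",w,allow_pickle=True)
C=env.grab_frame("scene"); save(C,"s3.png",(150,90,350,240),4); save(C,"s3b.png",(200,160,360,280),5);np.save("s3.npy",C,allow_pickle=True)
print(proj(w,[[.487,-.335,.157],[.444,-.335,.157],[.530,-.335,.157]]))
for t in ["bail_grip"]:
    for f in (w,C): print(t,[(np.round(r["xyz"],3).tolist(),round(r["score"],2)) for r in env.search_frame(f,t)[:6]])
print(env.read_state()["clock"],w["position"],w["orientation"])
E
```

```text
[[256.04973942 184.34093363]
 [255.29614673 139.94900044]
 [256.74872705 225.51624265]]
bail_grip [([0.481, -0.334, 0.152], 0.62)]
bail_grip [([0.41, -0.108, 0.04], 0.64), ([0.33, 0.182, 0.157], 0.62), ([0.485, -0.329, 0.145], 0.59), ([0.474, -0.399, 0.022], 0.54)]
4.1167 [ 0.42136784 -0.33395858  0.43173037] [-1.42956731e+01 -5.85611602e-02  8.90666324e+01]
```

View pics/w3.png

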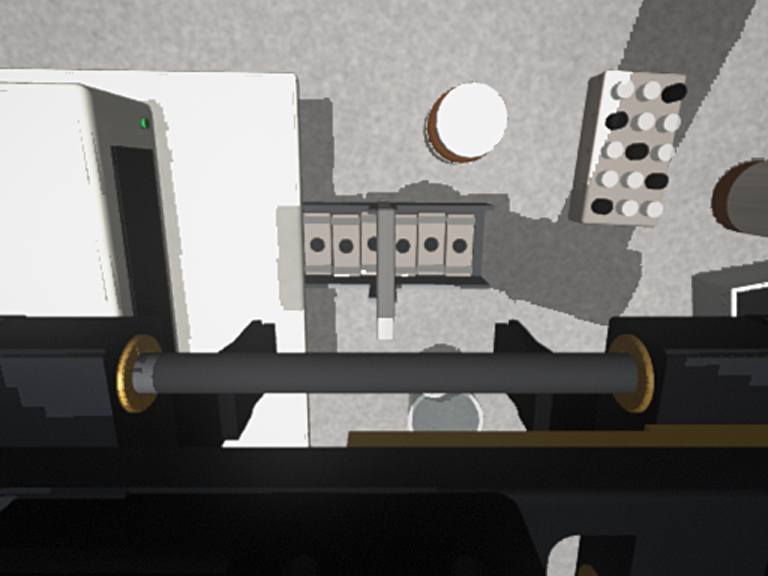

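View pics/s3b.png

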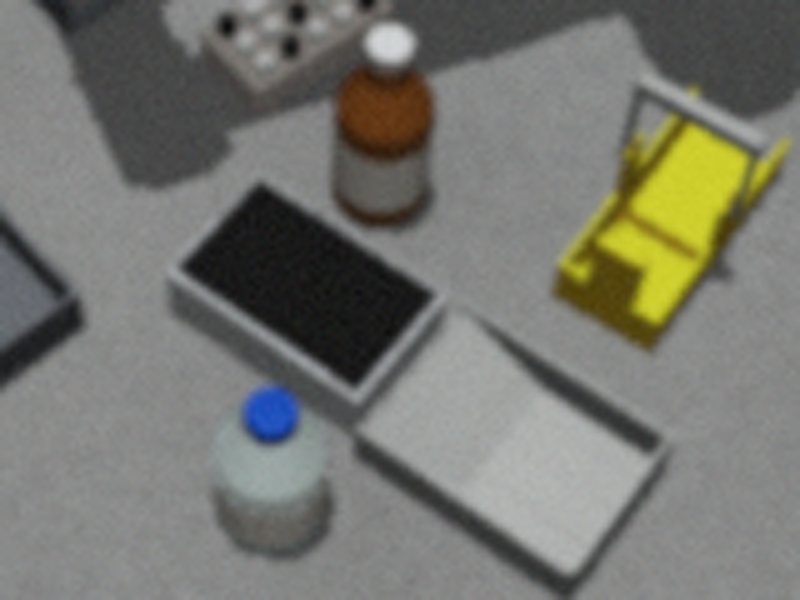

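View pics/s3.png

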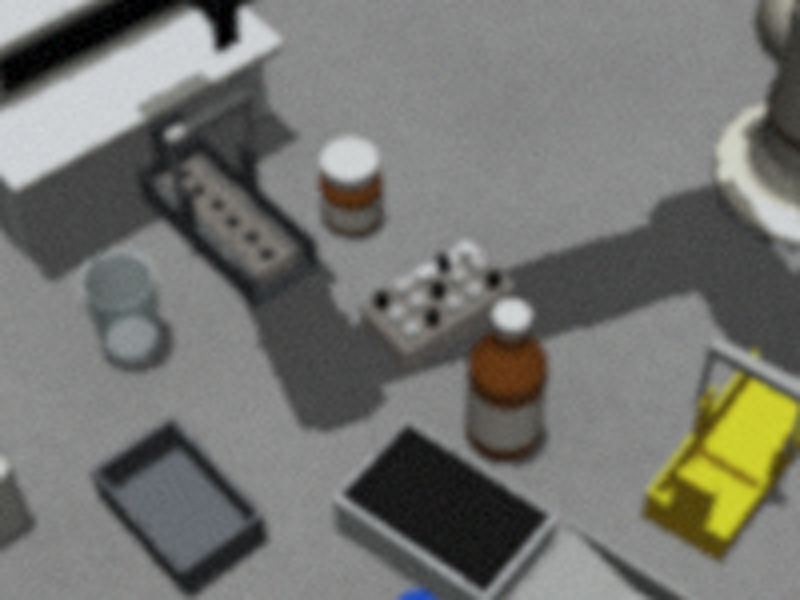

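```bash
python3 - <<'E'
from fit import *
im=cv2.imread("pics/wrist0.png")[210:450,370:540]; cv2.imwrite("pics/w0c.png",cv2.resize(im,None,fx=2.5,fy=2.5,interpolation=cv2.INTER_CUBIC))
w=np.load("w3.npy",allow_pickle=True).item()
print(unproj(w,[(324.7,162)],.003), unproj(w,[(386/1.5,203/1.5),(386/1.5,338/1.5)],.157))
print("walls",unproj(w,[(303/1.5,203.5/1.5),(490/1.5,205/1.5)],.04),unproj(w,[(305/1.5,284/1.5),(487/1.5,282/1.5)],.04))
print("board", unproj(w,[(298/1.5,75/1.5),(307/1.5,447/1.5)],.127))
E
```

```text
[[ 0.49107835 -0.23215416  0.003     ]] [[ 0.43974636 -0.33301496  0.157     ]
 [ 0.5298118  -0.33440324  0.157     ]]
walls [[ 0.44680155 -0.40665825  0.04      ]
 [ 0.45085347 -0.23975046  0.04      ]] [[ 0.52092211 -0.40944353  0.04      ]
 [ 0.52180795 -0.23943549  0.04      ]]
board [[ 0.35918421 -0.38860225  0.127     ]
 [ 0.6340604  -0.39940997  0.127     ]]
```

View pics/w0c.png

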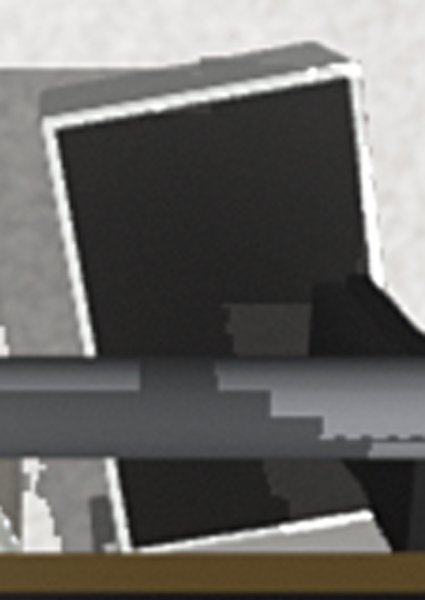

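```bash
python3 - <<'E'
from fit import *
W=dict(fx=288.5185163058969,fy=288.5185163058969,cx=256.3081477820326,cy=188.66228303762074,position=[0.62609238,-0.06766098,0.38447733],orientation=[-1.43455555e+01,4.15089691e-04,1.79989261e+02])
S=env.grab_frame("side"); C=np.load("s3.npy",allow_pickle=True).item()
a=lambda x,y:(200+x/4.5,135+y/4.5)
b=lambda x,y:(200+x/5,160+y/5)
wo=[(W,257.9,171.5,(-.08,-.05,.055)),(W,342.7,157.3,(-.08,.05,.055)),(W,278.7,287.2,(.078,-.05,.055))]
so=[(S,*a(300,340),(-.08,.05,.055)),(S,*a(405,283),(-.08,-.05,.055)),(S,*a(52,120),(.248,.06,.045)),(S,*a(172,55),(.248,-.06,.045))]
co=[(C,*b(262,180),(-.08,.05,.055)),(C,*b(175,274),(-.08,-.05,.055)),(C,*b(356,400),(.078,-.05,.055)),(C,*b(445,298),(.078,.05,.055)),(C,*b(670,440),(.248,.06,.045)),(C,*b(568,588),(.248,-.06,.045))]
for n,o in [("w",wo),("s",so),("c",co),("all",wo+so+co)]:
    v,r=fitpose(o,[.57,.06,1.65]); print(n,v[:2].round(4),np.degrees(v[2]).round(2));print(r.round(1).tolist())
E
```

```text
w [0.5617 0.0661] 99.94
[[-0.4, -0.1], [0.7, -0.7], [-0.2, 2.4]]
s [0.5606 0.0615] 100.29
[[0.0, 1.6], [0.7, 0.1], [-0.5, -1.7], [-0.3, -0.6]]
c [0.5615 0.0686] 99.39
[[-0.3, -1.2], [-2.1, -0.5], [-0.2, 1.2], [0.6, 0.3], [1.0, 0.6], [0.1, -0.8]]
all [0.5617 0.0664] 99.79
[[-0.3, 0.0], [0.9, -0.4], [-0.5, 2.6], [-0.6, 0.5], [0.2, -0.8], [-0.3, -3.0], [0.0, -1.6], [-1.0, -1.5], [-2.6, -0.7], [-0.5, 0.7], [0.1, -0.3], [0.6, -0.3], [-0.0, -1.7]]
```

```bash
python3 - <<'E'
from h import *
env.gripper_to(0.7)
print(env.move_straight([.485,-.3345,.132],rate=.12,force_limit=12))
env.gripper_to(0,30)
s=env.read_state(); print(s["position"],s["opening"],s["force"],s["clock"])
S=env.grab_frame("side"); save(S,"side4.png",(205,225,405,375),4)
E
```

```text
False
[ 0.48500838 -0.33469213  0.1319973 ] 0.1299300766688774 [ 1.04862852 -1.01916032  0.09490048] 7.0917
```

View pics/side4.png

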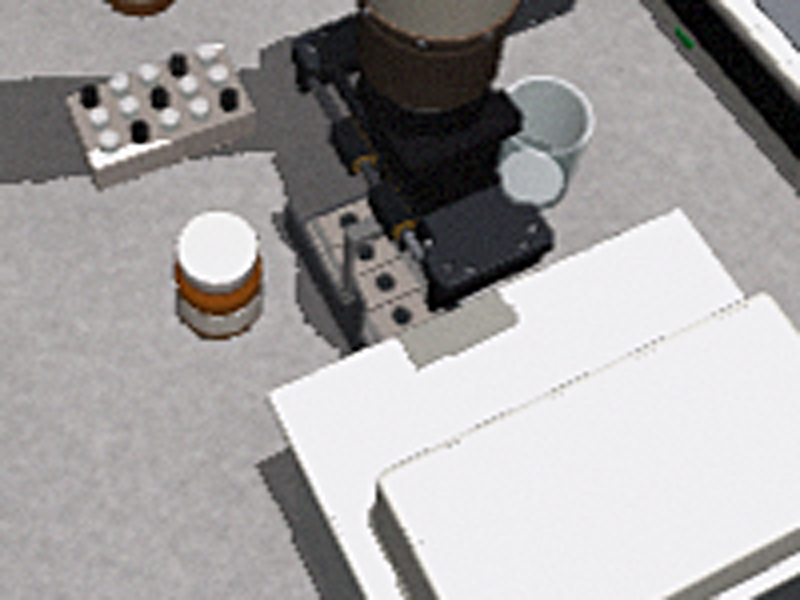

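```bash
python3 - <<'E'
from h import *
print(env.move_straight([.486,-.272,.133],rate=.05,force_limit=15))
print(env.read_state()["force"])
print(env.move_straight([.486,-.272,.235],rate=.07))
s=env.read_state(); print(s["position"],s["opening"],s["force"],s["clock"])
S=env.grab_frame("side"); save(S,"side5.png",(205,185,405,335),4)
C=env.grab_frame("scene"); save(C,"s5.png",(150,90,350,240),4)
E
```

```text
False
[ 0.28034549 -0.10668091 -4.87569443]
False
[ 0.48572707 -0.27189253  0.23440709] 0.13448149951699795 [-0.22815686  0.42813242 -5.07854933] 10.15
```

View pics/side5.png

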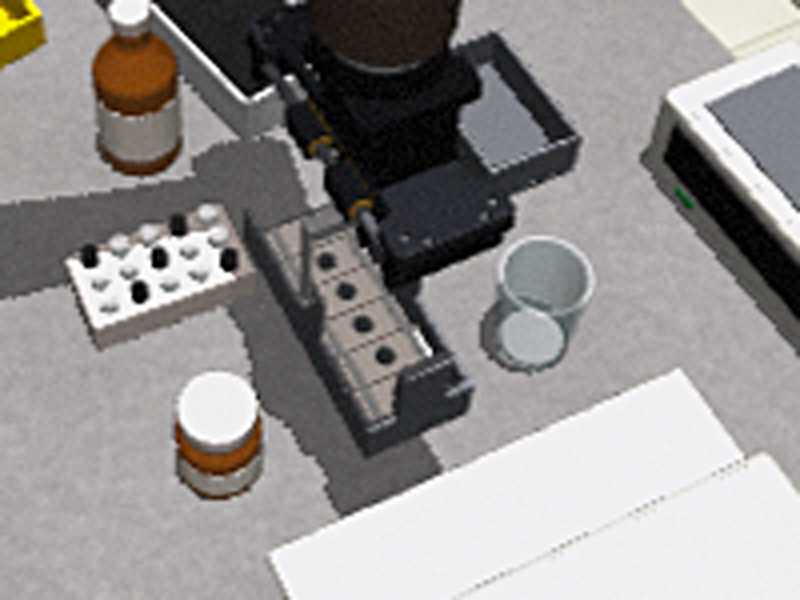

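View pics/s5.png

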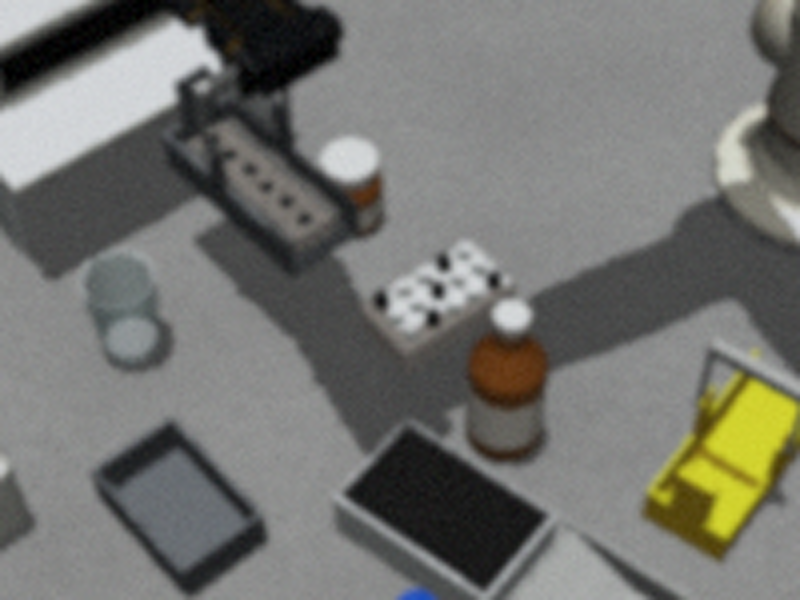

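```bash
python3 - <<'E'
from h import *
env.move_straight([.55,-.18,.245],[-90,0,9.8],rate=.12)
env.move_straight([.5634,.0561,.222],rate=.13)
s=env.read_state(); print(s["position"],s["opening"],s["force"],s["clock"])
S=env.grab_frame("side"); save(S,"side6.png",(190,120,350,240),5);np.save("S6.npy",S,allow_pickle=True)
C=env.grab_frame("scene"); save(C,"s6.png",(200,120,360,240),5);np.save("C6.npy",C,allow_pickle=True)
E
```

```text
[0.56339592 0.05554337 0.22206803] 0.13246818294488016 [-0.36210166  0.33757706 -4.75807951] 13.3167
```

View pics/side6.png

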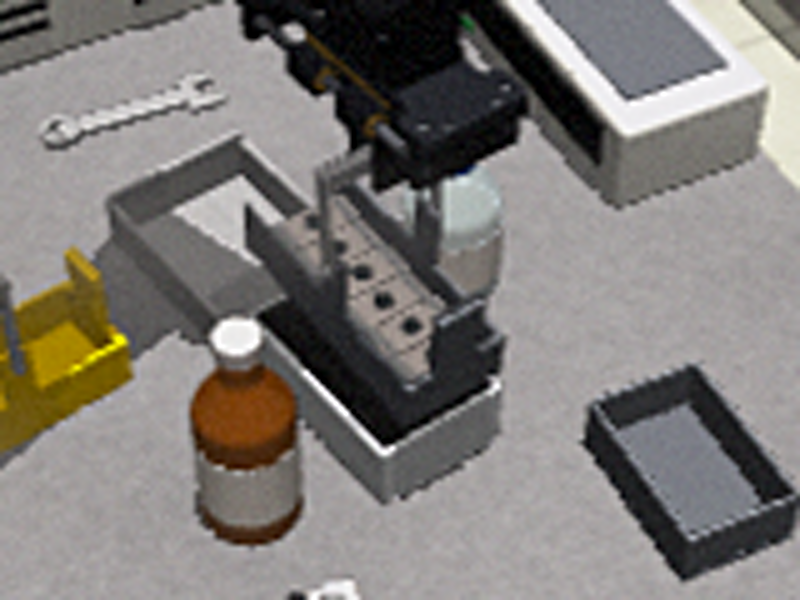

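View pics/s6.png

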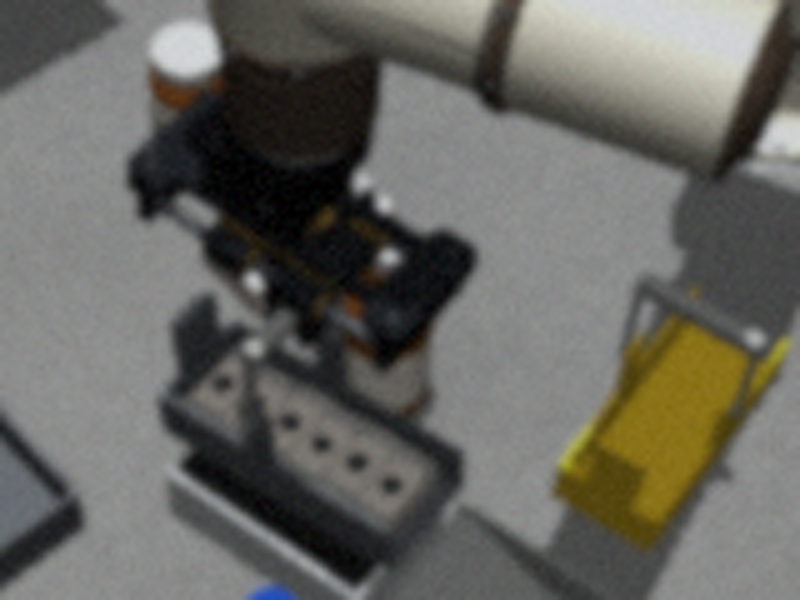

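```bash
python3 - <<'E'
from fit import *
S=np.load("S6.npy",allow_pickle=True).item();C=np.load("C6.npy",allow_pickle=True).item()
a=lambda x,y:(190+x/5,120+y/5)
b=lambda x,y:(200+x/5,120+y/5)
z=.091
o=[(S,*a(246,205),(.09,.0365,.04+z)),(S,*a(403,425),(-.094,.0385,z)),(S,*a(500,372),(-.094,-.0385,z)),
(C,*b(463,468),(.09,.0385,.04+z)),(C,*b(162,402),(-.094,-.0385,.04+z))]
v,r=fitpose(o,[.56,.06,1.7]);print(v[:2],np.degrees(v[2]),r.round(1).tolist())
for n,o in (("s",o[:3]),("c",o[3:])):
  v,r=fitpose(o,[.56,.06,1.7]);print(n,v[:2],np.degrees(v[2]),r.round(1).tolist())
c,s=np.cos(v[2]),np.sin(v[2])
E
```

```text
[0.56352477 0.07216717] 98.19760835688386 [[-0.0, 0.4], [-0.3, -1.4], [-0.2, -1.3], [0.0, -0.0], [-1.1, -2.9]]
s [0.56276455 0.06842554] 97.52139393832915 [[0.4, 1.0], [-0.3, -0.4], [-0.1, -0.2]]
c [0.56573835 0.07731232] 100.95186319553201 [[1.0, 0.2], [-1.0, -0.3]]
```

```bash
python3 - <<'E'
from fit import *
env.move_straight([.5634,.0561,.192],rate=.08)
s=env.read_state(); print(s["position"],s["force"],s["clock"])
S=env.grab_frame("side"); save(S,"side7.png",(200,135,310,225),7);np.save("S7.npy",S,allow_pickle=True)
C=env.grab_frame("scene"); save(C,"s7.png",(220,160,330,250),7);np.save("C7.npy",C,allow_pickle=True)
E
```

```text
[0.56349791 0.05594989 0.1918231 ] [ 0.28511479 -0.60800579 -5.40123112] 13.9417
```

View pics/side7.png

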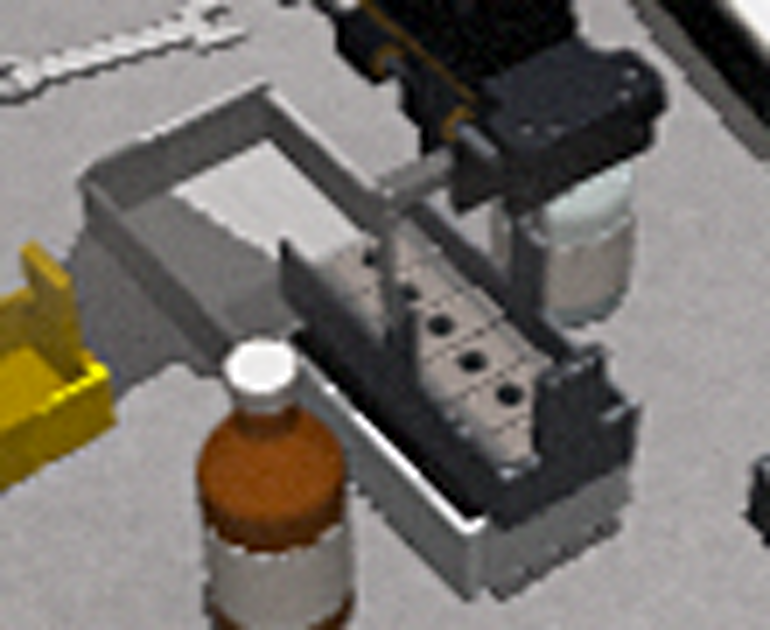

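View pics/s7.png

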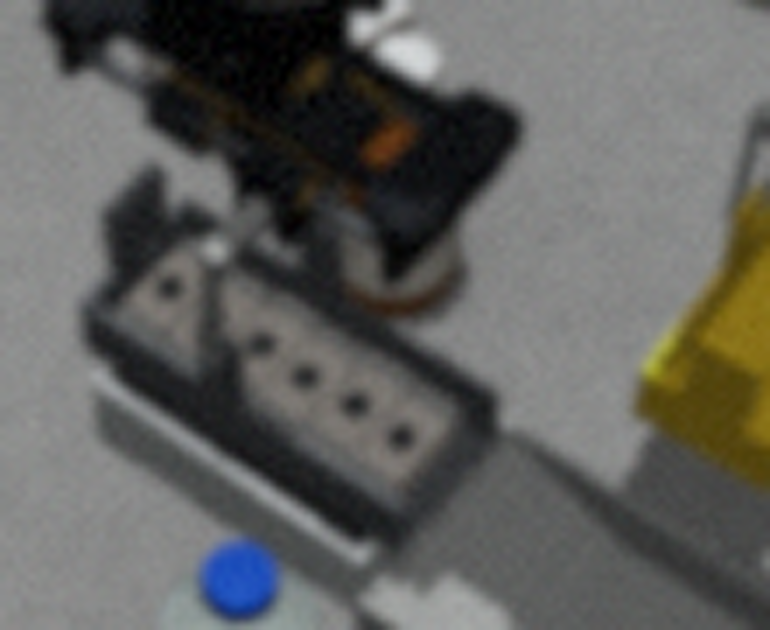

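```bash
python3 - <<'E'
from fit import *
print(env.move_straight([.5634,.0561,.1855],rate=.03,force_limit=4))
s=env.read_state(); print(s["position"],s["force"],s["clock"])
env.gripper_to(0.35)
s=env.read_state(); print(s["opening"],s["force"],s["clock"])
S=env.grab_frame("side"); save(S,"side8.png",(200,135,310,225),7);np.save("S8.npy",S,allow_pickle=True)
C=env.grab_frame("scene"); save(C,"s8.png",(220,160,330,250),7);np.save("C8.npy",C,allow_pickle=True)
E
```

```text
True
[0.56449218 0.05650064 0.18702198] [-0.26270541  0.06590114  6.12154948] 14.3167
0.3528693482405419 [ 0.16532137 -0.0225019   0.55184721] 14.975
```

View pics/side8.png

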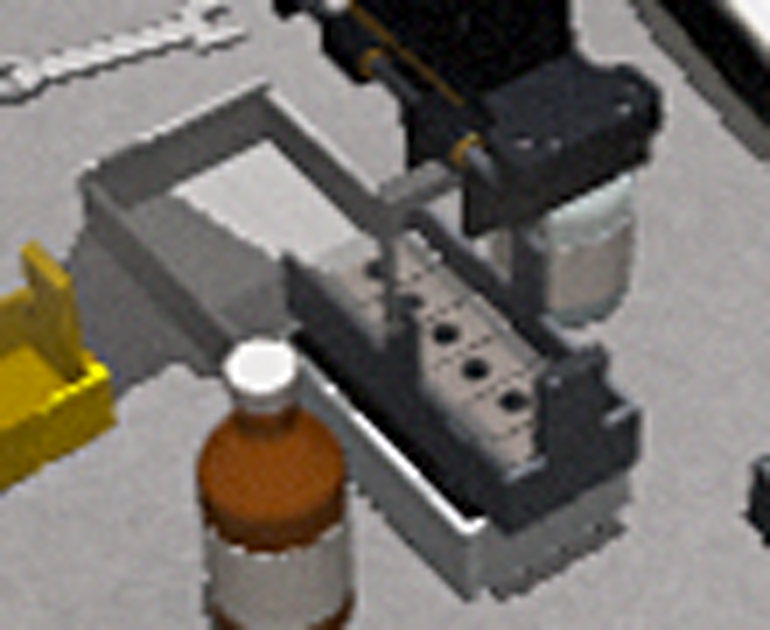

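View pics/s8.png

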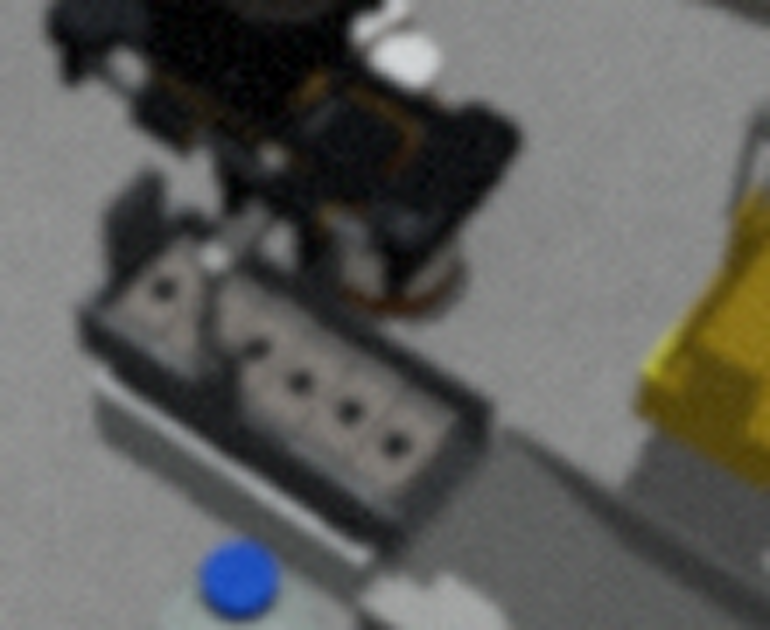

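```bash
python3 - <<'E'
from fit import *
u=np.array([np.cos(np.radians(99.8)),np.sin(np.radians(99.8))])
b=np.array([.5640,.0563])
for a in (.25,.5,.75,1.0):
    s=.075*np.sin(a)+.007*min(1,a/.25)
    p=b+u*s; r=env.move_straight([p[0],p[1],.187-.075*(1-np.cos(a))],rate=.07,force_limit=8)
    print(a,r,env.read_state()["force"].round(2))
    if r: break
s=env.read_state(); print(s["clock"])
S=env.grab_frame("side"); save(S,"side9.png",(200,135,310,225),7);np.save("S9.npy",S,allow_pickle=True)
E
```

```text
0.25 False [-0.73  0.21 -0.92]
0.5 False [-0.42  0.26 -0.07]
0.75 False [ 0.41  0.23 -0.32]
1.0 False [ 0.01 -0.27  0.39]
16.8333
```

View pics/side9.png

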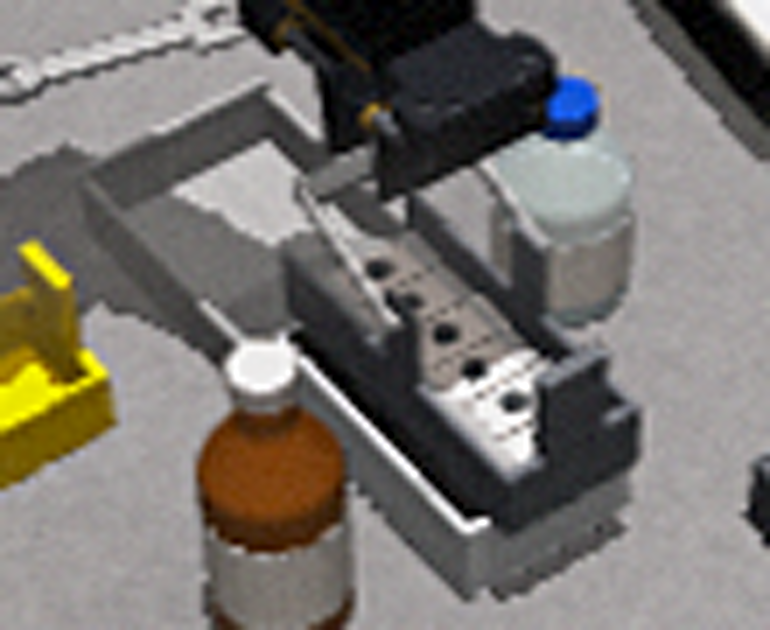

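```bash
python3 - <<'E'
from fit import *
env.gripper_to(0.7)
p=env.read_state()["position"]
env.move_straight([p[0],p[1],.24],rate=.15)
env.move_straight([.5774,-.0215,.25],rate=.2)
s=env.read_state(); print(s["clock"],s["position"])
w=env.grab_frame("wrist"); save(w,"w10.png",s=1.5); np.save("w10.npy",w,allow_pickle=True)
z=.055
u=np.array([np.cos(np.radians(99.8)),np.sin(np.radians(99.8))]);v=np.array([-u[1],u[0]])
o=np.array([.5623,.0662])
def L(x,y,h): q=o+u*x+v*y; return [q[0],q[1],z+h]
print(proj(w,[L(-.084,.018,.09),L(-.084,-.018,.09),L(-.094,.018,.09),L(-.094,-.018,.09),L(.09,.0385,.04),L(.09,-.0385,.04)])*1.5)
S=env.grab_frame("side"); save(S,"side10.png",(190,120,350,240),5);np.save("S10.npy",S,allow_pickle=True)
E
```

```text
19.3333 [ 0.57716259 -0.02106491  0.24953641]
[[392.37036326 253.04558149]
 [392.15091087 308.12789149]
 [376.35753701 253.0592401 ]
 [376.6424724  308.1444227 ]
 [630.90616416 212.76860451]
 [617.03903023 313.82162484]]
```

View pics/w10.png

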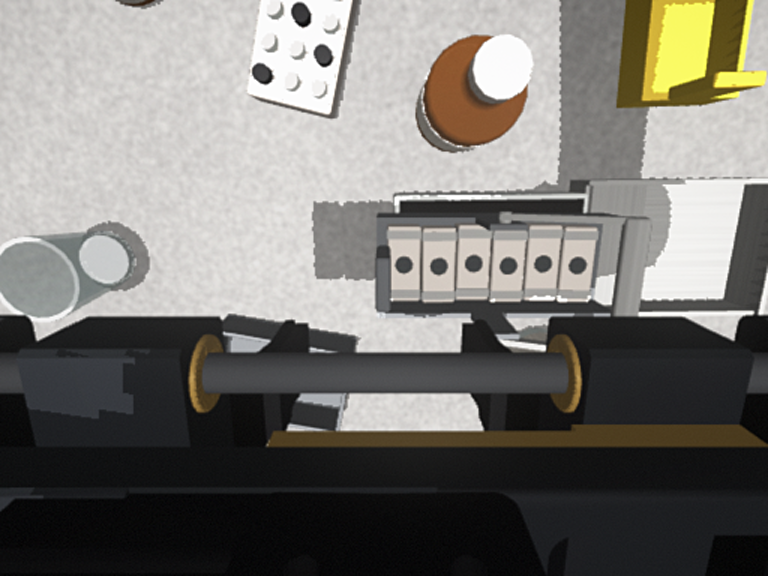

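View pics/side10.png

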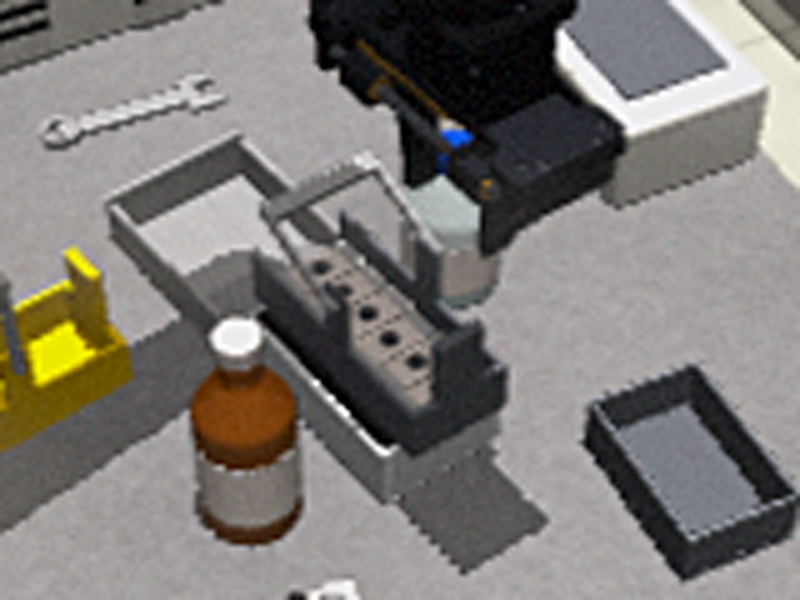

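```bash
python3 - <<'E'
from fit import *
w=np.load("w10.npy",allow_pickle=True).item()
def px(o,th,pts):
    u=np.array([np.cos(np.radians(th)),np.sin(np.radians(th))]);v=np.array([-u[1],u[0]])
    return (proj(w,[[*(np.array(o)+u*a+v*b),h] for a,b,h in pts])*1.5).round(0).tolist()
print(px((.5617,.066),99.8,[(-.08,.05,.055),(.078,.05,.055),(.078,-.05,.055),(-.08,-.05,.055)]))
print(px((.5623,.0662),99.8,[(-.094,.0385,.095),(-.094,-.0385,.095),(.09,.0385,.095),(.09,-.0385,.095),(.09,-.0345,.058)]))
save(w,"w10c.png",(240,110,440,220),4)
E
```

```text
[[395.0, 193.0], [591.0, 193.0], [577.0, 311.0], [395.0, 312.0]]
[[377.0, 213.0], [378.0, 314.0], [631.0, 213.0], [617.0, 314.0], [595.0, 296.0]]
```

View pics/w10c.png

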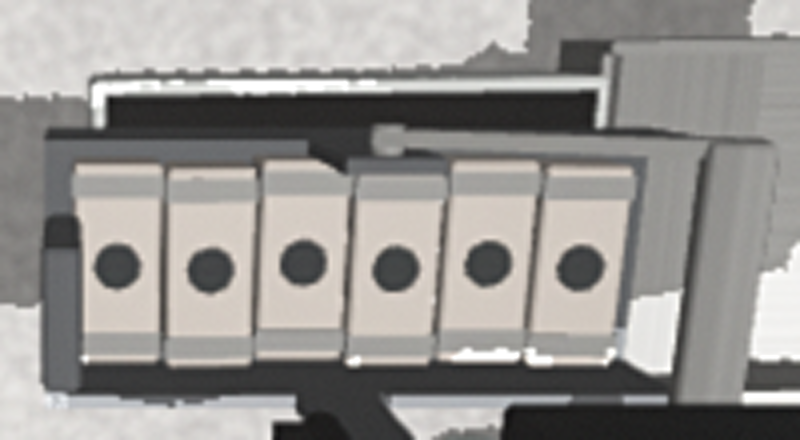

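```bash
python3 - <<'E'
from fit import *
print(env.move_straight([.5772,-.0215,.106],[-90,0,9.8],rate=.12,force_limit=10))
env.gripper_to(0,45)
s=env.read_state(); print(s["clock"],s["position"],s["opening"],s["force"],s["wrist_torque"])
w=env.grab_frame("wrist"); save(w,"w11.png",s=1.5); np.save("w11.npy",w,allow_pickle=True)
S=env.grab_frame("side"); save(S,"side11.png",(190,120,350,240),5);np.save("S11.npy",S,allow_pickle=True)
C=env.grab_frame("scene"); save(C,"s11.png",(200,150,360,270),5);np.save("C11.npy",C,allow_pickle=True)
E
```

```text
False
21.675 [ 0.57721505 -0.02161829  0.10600775] 0.11413376210931167 [ 0.82872326 -0.54979601  0.19178131] [-0.17564143 -0.12759468 -0.02659796]
```

View pics/w11.png

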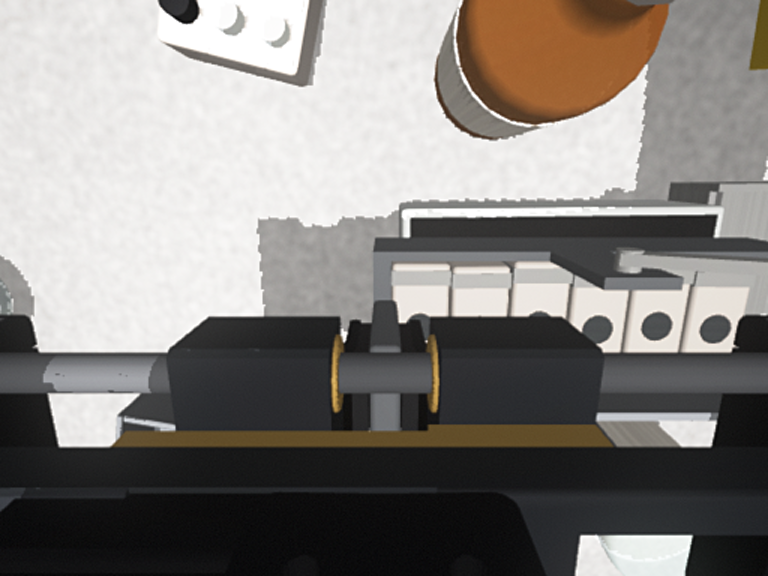

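View pics/side11.png

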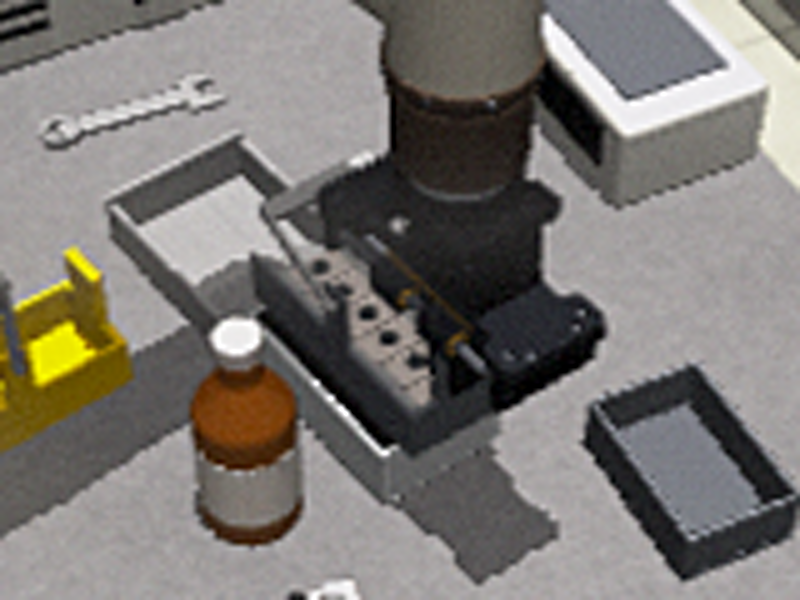

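View pics/s11.png

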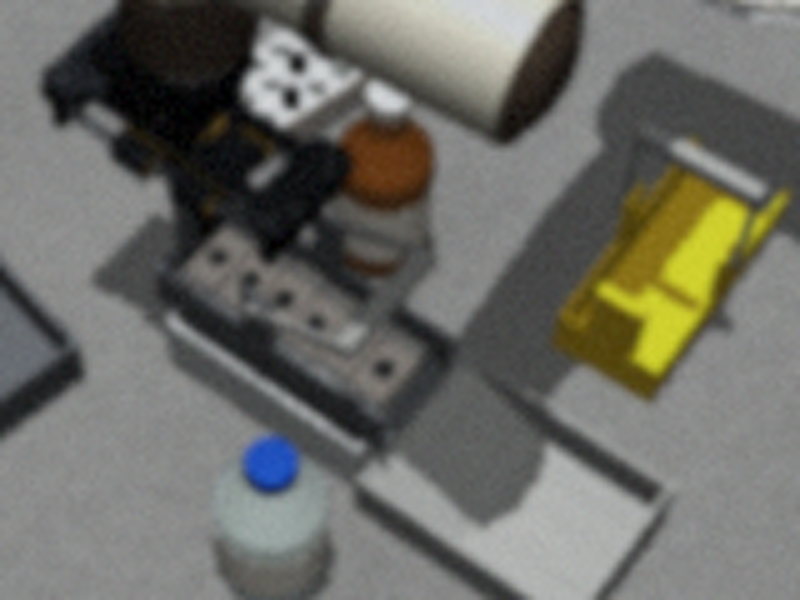

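```bash
python3 - <<'E'
from fit import *
w=np.load("w11.npy",allow_pickle=True).item()
g=cv2.cvtColor(w["image"],cv2.COLOR_BGR2GRAY)
p=g[189:197,245:512].mean(0).round(0).astype(int); print(p.tolist())
save(w,"w11c.png",(240,150,512,240),2.9)
# mm scale along bin floor top z: cart top z=.055+.003+.022
u=np.array([np.cos(np.radians(99.8)),np.sin(np.radians(99.8))]);v=np.array([-u[1],u[0]]);o=np.array([.562,.066])
print([ (x,proj(w,[[*(o+u*x+v*.015),.08]])[0].round(1).tolist()) for x in (-.09,-.06,-.03,0,.03,.06,.09)])
E
```

```text
[154, 153, 152, 147, 125, 125, 126, 126, 126, 126, 126, 126, 127, 127, 125, 122, 138, 200, 218, 226, 226, 225, 226, 225, 225, 226, 225, 226, 225, 226, 226, 225, 225, 226, 225, 226, 226, 226, 226, 226, 226, 226, 226, 227, 226, 226, 226, 226, 226, 226, 227, 227, 226, 205, 137, 114, 143, 199, 210, 216, 216, 216, 216, 216, 216, 216, 216, 216, 216, 216, 216, 217, 218, 217, 217, 217, 218, 218, 218, 218, 217, 217, 217, 217, 217, 217, 217, 217, 217, 217, 217, 218, 217, 202, 142, 132, 127, 182, 212, 228, 234, 233, 232, 233, 233, 232, 232, 232, 233, 233, 232, 232, 233, 232, 232, 232, 233, 232, 232, 232, 232, 232, 232, 232, 232, 232, 231, 232, 231, 231, 232, 233, 234, 217, 145, 99, 117, 165, 203, 213, 218, 217, 216, 216, 217, 217, 218, 217, 216, 215, 206, 194, 186, 178, 169, 159, 147, 147, 169, 171, 170, 170, 170, 169, 170, 170, 169, 170, 169, 169, 170, 170, 171, 161, 123, 115, 135, 151, 159, 166, 170, 169, 169, 169, 168, 168, 169, 169, 168, 168, 169, 168, 168, 169, 169, 168, 168, 168, 168, 168, 168, 168, 168, 168, 168, 168, 168, 167, 166, 180, 220, 229, 229, 216, 153, 108, 130, 156, 187, 207, 214, 216, 215, 215, 215, 215, 215, 215, 215, 215, 215, 214, 213, 213, 213, 212, 213, 212, 212, 212, 212, 212, 212, 212, 212, 212, 212, 212, 211, 211, 212, 212, 212, 206, 186, 176, 176, 174, 171, 172, 175, 175, 173, 173, 174, 173, 172]
[(-0.09, [255.6, 193.2]), (-0.06, [300.0, 193.2]), (-0.03, [344.5, 193.2]), (0, [388.9, 193.2]), (0.03, [433.3, 193.1]), (0.06, [477.7, 193.1]), (0.09, [522.2, 193.1])]
```

View pics/w11c.png

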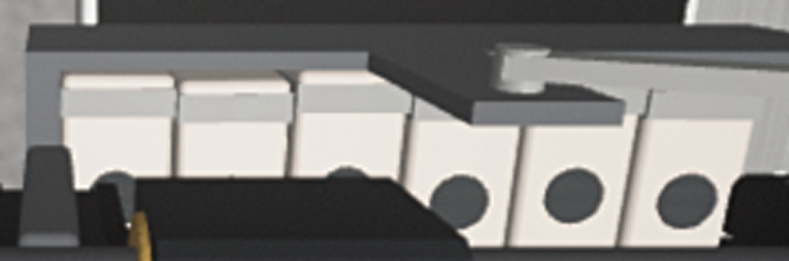

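```bash
cat > tilt.py <<'E'
from fit import *
th=np.radians(99.8); u=np.array([np.cos(th),np.sin(th),0]); yv=np.array([-u[1],u[0],0])
T0=np.array([.5772,-.0215,.106])
P=np.array([.5617,.066,0])+u*.078+np.array([0,0,.055])
P=P-yv*np.dot(P-T0,yv)
def pose(a):
    lift=.001*min(1,a/4)
    p=P+R.from_rotvec(yv*np.radians(a)).apply(T0-P)+[0,0,lift]
    return p,[-90-a,0,9.8]
def to(a,rate): 
    p,o=pose(a); return env.move_straight(p,o,rate=rate)
def measure(w):
    g=cv2.cvtColor(w["image"],cv2.COLOR_BGR2GRAY)
    p=g[189:197].mean(0)
    seg=p[262:498]; D=(seg<145).sum()/1.48
    b=np.where(p[255:500]>165)[0]; s=(b[0]+255-261.5)/1.48 if len(b) else 999
    return s,D,p
E
python3 - <<'E'
from tilt import *
w=np.load("w11.npy",allow_pickle=True).item(); s0,D0,_=measure(w); print(s0,D0)
for a in (4,8,12): to(a,.08)
s=env.read_state(); print(s["clock"],s["position"],s["force"],s["wrist_torque"],s["opening"])
w=env.grab_frame("wrist"); s1,D1,p=measure(w); print(s1,D1); save(w,"w12.png",s=1.5)
S=env.grab_frame("side"); save(S,"side12.png",(190,120,350,240),5)
print(env.read_state()["clock"])
E
```

```text
0.33783783783783783 9.45945945945946
22.7417 [ 0.57399886 -0.00761683  0.13961124] [-0.39004356 -0.30665536 -5.07242331] [ 0.56165317  0.02146975 -0.01150713] 0.10928952761997371
0.33783783783783783 11.486486486486486
22.8417
```

View pics/w12.png

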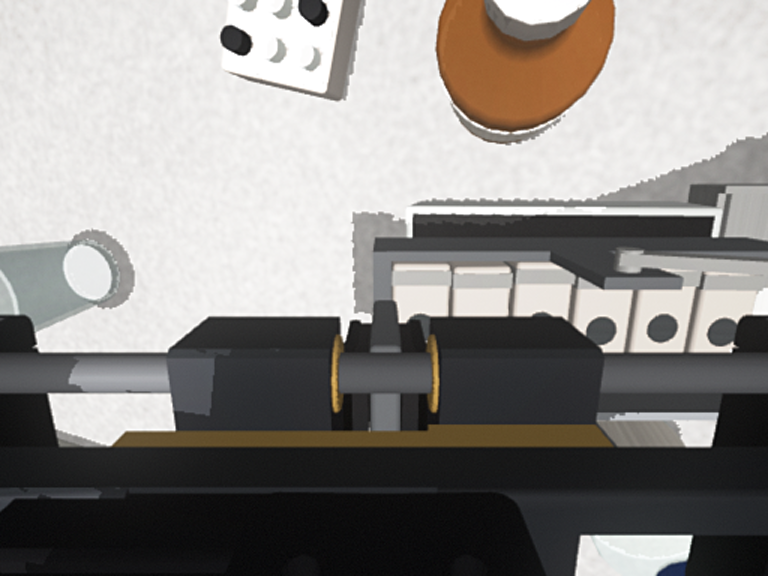

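View pics/side12.png

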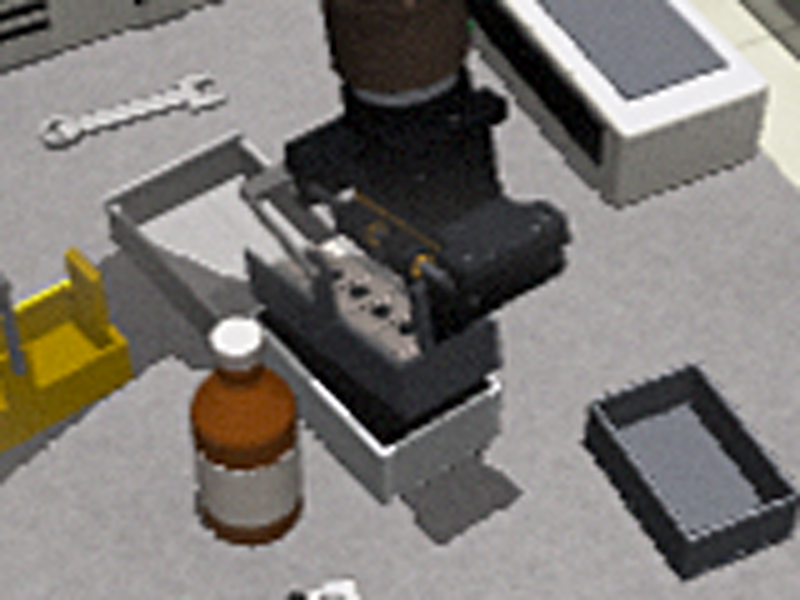

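```bash
cat > loop.py <<'E'
from tilt import *
import sys
def run(a,amax,trig,tmax,base=9.5,wait=3):
    """raise slowly until motion; hold; lower by 8 when predicted shift>trig"""
    log=[];prev=None;prevm=None;still=0;t0=env.read_state()["clock"];moving=False;amov=None
    while True:
        w=env.grab_frame("wrist"); s,D,p=measure(w); t=env.read_state()["clock"]
        roi=cv2.cvtColor(w["image"],cv2.COLOR_BGR2GRAY)[176:232,262:498].astype(float)
        d=0 if prev is None else np.abs(roi-prev).mean(); prev=roi
        m=max(s,D-base); v=0 if prevm is None else (m-prevm[0])/(t-prevm[1]); prevm=(m,t)
        log.append((round(t-t0,2),round(a,1),round(s,1),round(D-base,1),round(d,1),round(v*1000)/1000)); 
        cv2.imwrite(f"pics/L_{t:.2f}.png",w["image"])
        if m+max(v,0)*.12>trig or (m>trig*.5 and v>250):
            to(a-8,.16); log.append(("lowered",a-8,env.read_state()["clock"])); return a-8,log
        if d>2.0 and len(log)>1 and (m>6): moving=True; still=0; amov=amov or a; 
        else: still+=1
        if t-t0>tmax: log.append("timeout"); return a,log
        if still>=wait:
            if a>=amax: log.append("amax"); return a,log
            a+=.5; to(a,.04); prev=None; still=0 if m>6 else wait-1
E
python3 - <<'E'
from loop import *
a,log=run(12,24,62,7)
print(a,*log,sep="\n")
w=env.grab_frame("wrist"); save(w,"w13.png",s=1.5); print(measure(w)[:2])
C=env.grab_frame("scene"); save(C,"s13.png",(200,150,360,270),5)
S=env.grab_frame("side"); save(S,"side13.png",(190,120,350,240),5)
print(env.read_state()["clock"])
E
```

```text
8.0
(0.05, 12, np.float64(0.3), np.float64(2.0), 0, 0.0)
(0.1, 12, np.float64(0.3), np.float64(2.0), np.float64(1.1), 0.0)
(0.15, 12, np.float64(0.3), np.float64(2.0), np.float64(1.1), 0.0)
(0.45, 12.5, np.float64(0.3), np.float64(2.7), 0, 2.252)
(0.75, 13.0, np.float64(0.3), np.float64(2.7), 0, 0.0)
(1.05, 13.5, np.float64(0.3), np.float64(2.7), 0, 0.0)
(1.35, 14.0, np.float64(0.3), np.float64(2.7), 0, 0.0)
(1.65, 14.5, np.float64(0.3), np.float64(2.0), 0, -2.252)
(1.95, 15.0, np.float64(1.7), np.float64(4.7), 0, 9.009)
(2.25, 15.5, np.float64(5.7), np.float64(7.4), 0, 9.009)
(2.55, 16.0, np.float64(18.6), np.float64(22.3), 0, 49.55)
(2.6, 16.0, np.float64(22.6), np.float64(23.6), np.float64(22.3), 27.027)
(2.65, 16.0, np.float64(26.7), np.float64(23.6), np.float64(22.2), 61.622)
(2.7, 16.0, np.float64(31.4), np.float64(30.4), np.float64(22.3), 94.595)
(2.75, 16.0, np.float64(36.1), np.float64(34.4), np.float64(22.7), 94.595)
(2.8, 16.0, np.float64(41.6), np.float64(41.2), np.float64(23.9), 108.108)
(2.85, 16.0, np.float64(47.6), np.float64(47.3), np.float64(24.1), 121.622)
('lowered', 8.0, 26.0)
(np.float64(76.6891891891892), np.float64(82.43243243243244))
26.15
```

View pics/w13.png

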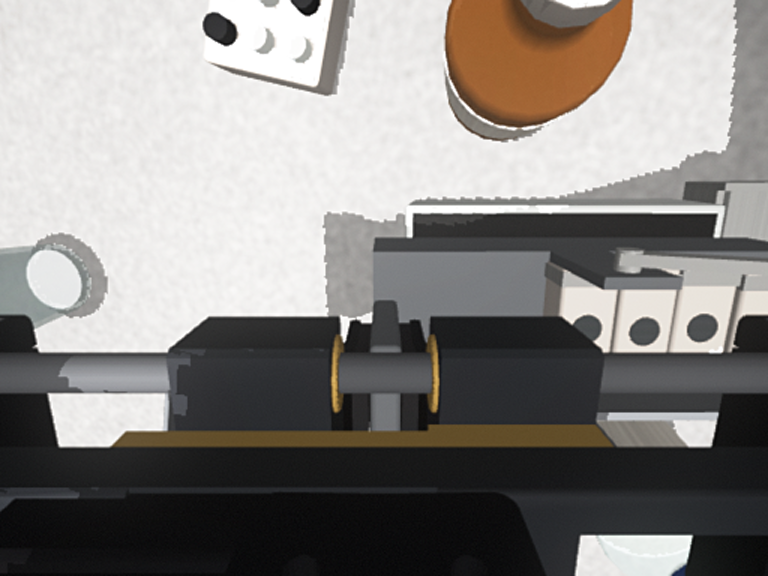

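View pics/s13.png

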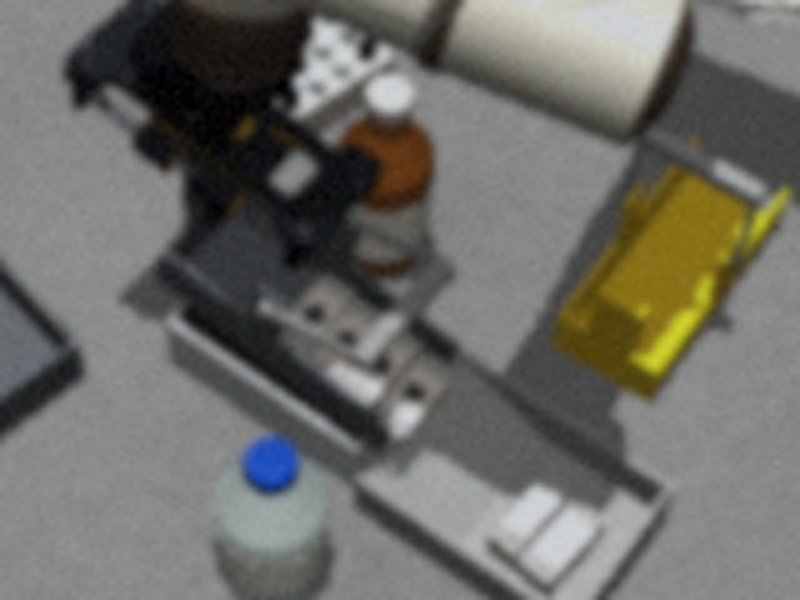

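View pics/side13.png

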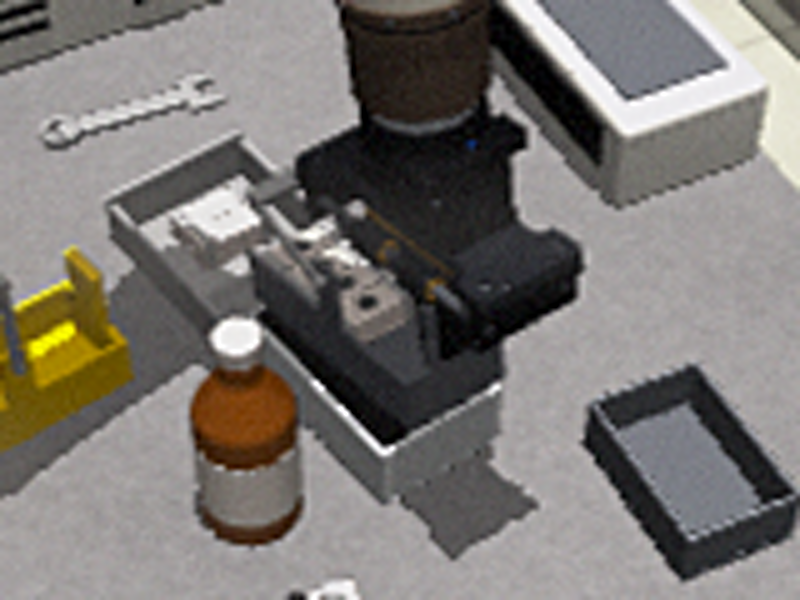

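```bash
python3 - <<'E'
from loop import *
w=env.grab_frame("wrist"); print(measure(w)[:2])
to(4,.06); to(1,.04)
p,o=pose(0); print(env.move_straight(p,o,rate=.015,force_limit=8))
s=env.read_state(); print(s["clock"],s["position"],s["force"],s["wrist_torque"])
w=env.grab_frame("wrist"); print(measure(w)[:2]); save(w,"w14.png",s=1.5)
C=env.grab_frame("scene"); save(C,"s14.png",(220,185,350,282),6)
S=env.grab_frame("side"); save(S,"side14.png",(190,120,350,240),5)
E
```

```text
(np.float64(76.6891891891892), np.float64(81.75675675675676))
False
27.3167 [ 0.57733405 -0.02142813  0.10618087] [-0.05803847  0.22935505 -2.50899431] [0.02500505 0.01675453 0.05419793]
(np.float64(76.6891891891892), np.float64(83.78378378378379))
```

View pics/s14.png

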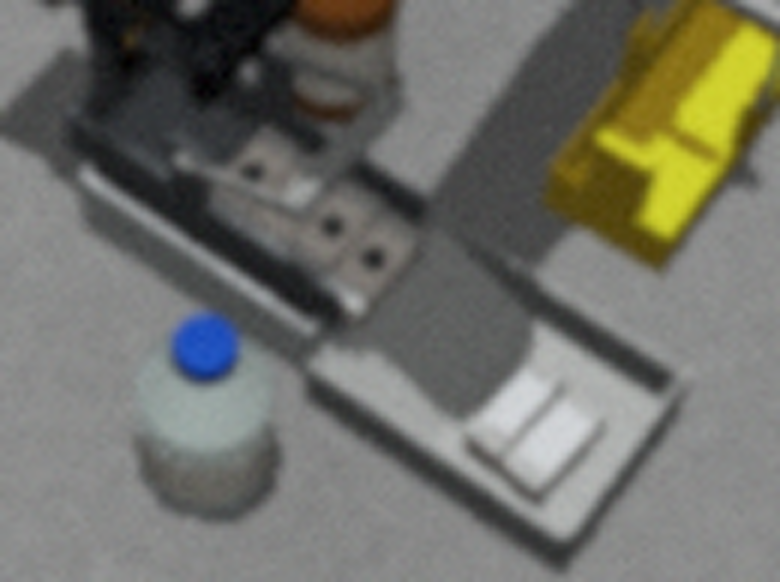

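View pics/side14.png

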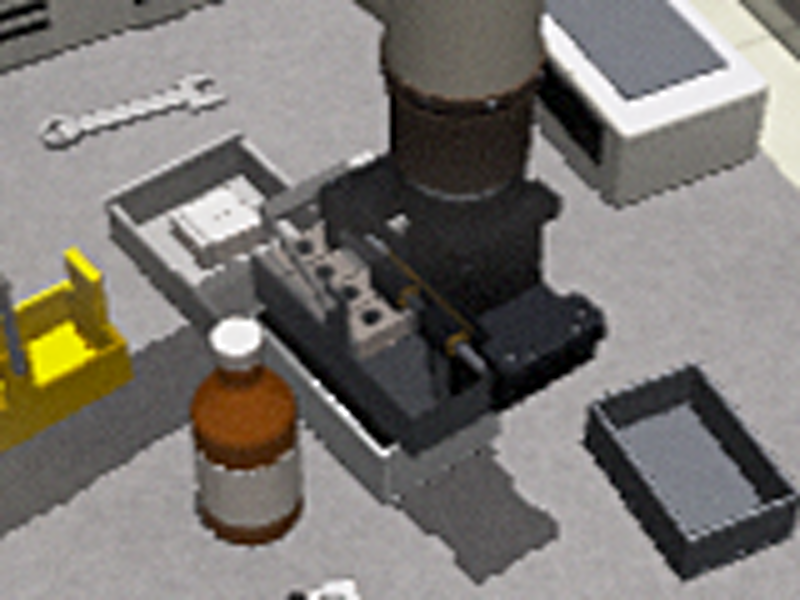

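```bash
python3 - <<'E'
from loop import *
p,o=pose(0); p=p-[0,0,.0008]
print(env.move_straight(p,o,rate=.01,force_limit=4), env.read_state()["force"])
env.gripper_to(0.6)
print(env.read_state()["opening"])
env.move_straight([p[0],p[1],.25],rate=.1)
w=env.grab_frame("wrist"); save(w,"w15.png",s=1.5)
env.move_straight([.56,-.12,.33],rate=.2)
env.dwell(.5)
C=env.grab_frame("scene"); save(C,"s15.png",(220,185,350,282),6)
S=env.grab_frame("side"); save(S,"side15.png",(190,120,350,240),5)
for f in (C,S): print([(np.round(r["xyz"],3).tolist(),round(r["score"],2)) for r in env.search_frame(f,"cart1")[:8]])
print(env.read_state()["clock"])
E
```

```text
False [-2.21346905  1.53304408  2.79276139]
0.5963779601891384
[([0.534, 0.272, 0.024], 0.75), ([0.573, 0.095, 0.08], 0.64), ([0.554, 0.153, 0.085], 0.59), ([0.553, 0.072, 0.078], 0.52), ([0.64, -0.273, 0.062], 0.52), ([0.539, 0.25, 0.027], 0.48), ([0.557, 0.121, 0.079], 0.46)]
[([0.521, 0.192, 0.025], 0.68), ([0.533, 0.238, 0.026], 0.54), ([0.376, -0.282, 0.073], 0.47), ([0.529, 0.265, 0.025], 0.4), ([0.573, 0.1, 0.08], 0.37), ([0.569, 0.049, 0.092], 0.19)]
31.825
```

View pics/w15.png

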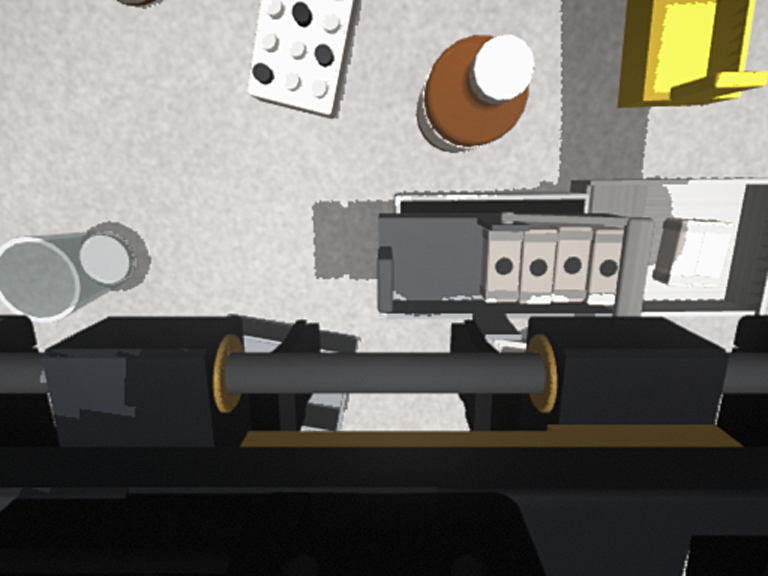

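View pics/s15.png

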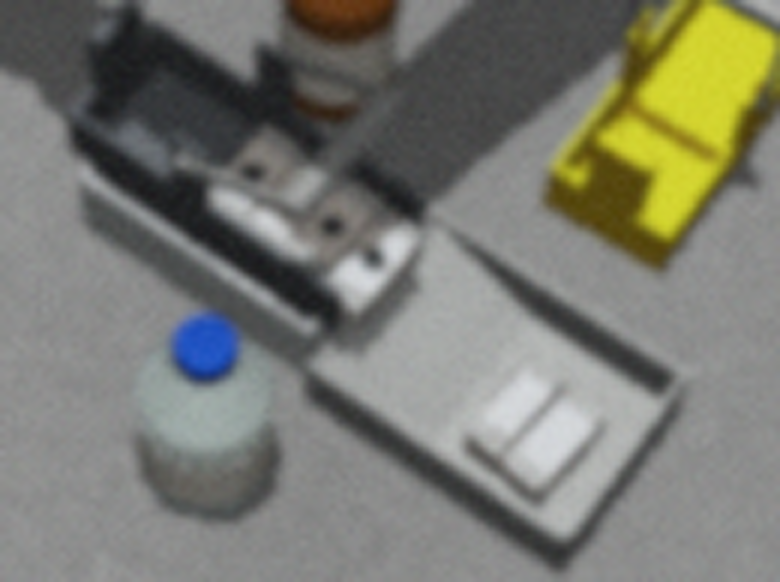

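View pics/side15.png

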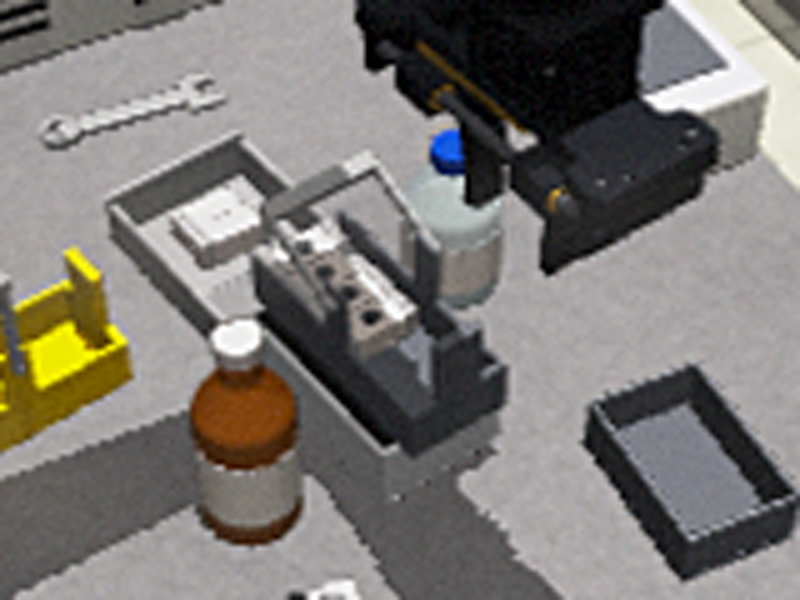

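```bash
python3 - <<'E'
from tilt import *
W=np.load("w10.npy",allow_pickle=True).item() # same pose (x,y,z ~equal)
q=unproj(W,[(503/1.5,265/1.5),(608/1.5,267/1.5)],.08)
o=np.array([.562,.066]); print([(np.dot(p[:2]-o,u[:2])).round(4) for p in q])
s=env.read_state(); print(s["clock"],s["force"])
env.close_job()
E
```

```text
[np.float64(0.0041), np.float64(0.0865)]
31.825 [-0.64001696 -0.03432446  0.2217057 ]
the job is handed in; nothing more can be done
```

I finished the job and handed it in at 31.8 s. Two cartridges are in the tray and four are still in the bin, which stands released on the step.

**Steps taken:**
- **Moving the bin:** I gripped the handle, drew the bin out from under the riser and carried it level to the step. I set it down there, let go, and leaned the handle towards the mouth.
- **Tilting:** I took the bin by the tab and raised it in half-degree steps. The cartridges began to creep at about 15°. I held at 16° while two slid out, then lowered it level and let go.

**Last checks:**
- **Placement:** the bin sits within about 2 mm of its intended spot in the wrist picture. The side and scene pictures show it level and clear of the gripper.
- **Cartridges:** two lie flat on the tray floor and four are on the bin's floor.
- **Bystanders:** nothing else appeared to move in the views I checked, and no force reading came near the limits.

**Not ideal:**
- **Foremost cartridge:** the front one left in the bin stopped at the lip. I put its middle only about 4–7 mm behind the mouth's edge, so it overhangs by 6–10 mm. It did not move during lowering or release.
- **Position disagreement:** before I set the bin down, single-camera fits put it several mm apart (the side and scene cameras differed by about 7 mm along the step). The wrist picture settled it.

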